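# Find the worn work support with a pin hardness tester

## Robot

A 6-joint arm with a two-finger parallel gripper is mounted at the origin on the work surface. World frame = base frame: x ahead of the robot, y to its left, z up, the work surface at z = 0. Lengths are in m, angles in rad, forces in N, time in s.
With the tool pointing down it reaches from about 0.35 to 0.975 m from the base axis. Payload 4.9 kg.
Tool frame: the origin (TCP) lies at the very end of the fingers, on their centre line; the grasp point (between the pads) lies manip.grip_point_offset behind it (manip.grip_point_offset is the distance from the TCP to the grasp point, in m); z points along the fingers, y is the line along which they close (so a half turn about z gives the same grasp; the last joint's range is limited). The gripper opens to 85 mm and grips with 20 to 120 N. Pads are 22 mm wide; open, the fingers measure 114 mm over their backs; the gripper's body (76 mm by 85 mm) begins 54 mm behind the grasp point. The pads swing forward as they close: fully open they stand 13 mm farther back than shut.
Start: joints at [1.21, 0.053, 1.613, -0, 1.476, -0.119], TCP at [0.15, 0.607, 0.204] pointing down, gripper open.
Joint ranges: [-3.01, 3.01], [-1.01, 2.22], [0.06, 2.58], [-1.02, 4.17], [0.09, 2.62], [-3.14, 3.14]. Speed limits (rad/s): [2.57, 2.57, 3.14, 3.14, 3.14, 3.14].

## Interface

Orientations are given as a unit quaternion [w, x, y, z].
In Python, from plant import manip gives the robot as it stands.
- The arm moves only by the shell command python3 -m crank 'ROWS' [OPENING]. ROWS is JSON, a list of rows, each an object of numbers: "x", "y", "z": the shift along the tool's x, y, z in cm; "turn": the turn about the tool's z in rad. In form: [{"x": .., "y": .., "z": .., "turn": ..}, ...]. A call has 1 to 5 rows; each row shifts and turns the commanded pose from where the row before left it, along the tool's axes as they then stand; what a row does not reach is not made up. A row lasts 1/10 s, in which the tool goes at most 50 mm and 8.59 degrees, less where a joint would pass 70% of its speed; a pose out of reach is approached as far as the arm can. A call with a gripper value outside its range is refused whole. OPENING is the opening in per cent of the stroke, from 0 (shut) to 100 (fully open), set as the call begins (- or left out, the last holds). The fingers move at their own pace and stop on an object; the grip force is fixed at half the most. Time passes only in rows, so rows that do not move let the fingers close. It gives the time, the measured TCP pose, the force, the opening and the grip force at its end, in the units of the state.
- manip.state(): the state, without advancing time (a new reading comes with each control period).
- manip.grab_frame(name): name is "scene" or "top" or "wrist"; returns (picture, depth): 400x640x3 uint8, red, green, blue; 400x640 float32, m along the optical axis (not along the pixel's ray), 0 where there is no reading.
- manip.camera_model(name): a dict with "mtx" (3x3 intrinsics, pixels), "world_to_cam" (4x4, takes a point from world to camera coordinates). Camera axes: x right, y down, z forward; pixel columns grow to the right and rows downward; lengths in m; the calibration is good to about 2 mm. A picture is of the moment at which its call begins: read the wrist's pose just before it. camera_model takes no time and is no camera call; for the wrist camera it gives the pose at the moment of the call.
- manip.job_done(): hands the job in; it is judged then, once.
The state is a dict: "time": time; "joint_pos": joint angles; "joint_vel": joint speeds; "joint_efforts": joint torques, N m; "tool_pos": TCP position; "tool_rot": TCP orientation; "contact_force": force on the tool from outside, world axes, zero at the start; "ft_torque": the same for the moment, N m; "gripper_width": opening from 0.0 (shut) to 1.0 (fully open); "grasp_force": force on a finger pad.
Only numpy, scipy, OpenCV 4.12 (cv2) and the standard library are available. Lean on these libraries where they do the work, as an engineer would, in place of code of your own. Each camera call takes 0.05 s, during which the arm holds its last target. There are 200 camera calls.

## Task

Take the hardness tester from its holder and, holding it upright, press its sprung pin into the middle of each of the three rubber caps in turn, from the robot's left to its right, with about 5 newtons (never more than 10) held for a good half second, noting how far each cap gives. Stand the tester fully back in its holder, then put the work support whose cap gave the most in the scrap tray. Leave the other two supports in their nests and everything else where it is.

Things in the scene. Friction and masses are not known exactly. Their poses are not given: they have to be found in the camera images.
- tester: hardness tester, 140 g, upright in its holder: round steel nose, diameter 26 mm, 30 mm long; above it a collar, diameter 40, 6 mm thick; above that a black round grip, diameter 26, 54 mm long. Origin: centre of the nose's lower end, z up. A sprung pin, diameter 6, sticks out 14 mm below the nose; a brass stem stands 6 mm above the grip and rises with the pin
- pin_tip (a point): the round lower tip of the tester's pin; 14 mm below the tester's origin when the pin is not pressed in
- pin (a joint): how far the pin is pushed up into the tester, m: 0 at rest, stop at 0.008; its spring takes 1.5 N per mm (5 N = 3.3 mm)
- holder: fixed dark wooden block 80 x 80 mm and 55 mm high with an upright round through hole 32 mm in diameter in the middle; the tester's nose and pin hang in the hole and its collar rests on the block's top, so the seated tester's origin is 25 mm above the table. Origin: centre of the underside. The holder stands to the left or to the right of the rack
- holder_mouth (a point): centre of the hole at the top face of the holder, 55 mm above the table
- rack: fixed wooden board 90 mm (x) by 290 mm (y), 20 mm high, with three round nests 54 mm wide and 8 mm deep in a row along its y axis, 100 mm apart. Origin: centre of the underside
- nest_left (a point): centre of the floor of the nest on the robot's left (rack y = +100 mm), 12 mm above the table; the work support in it has its cap's top 40 mm above this point
- nest_middle (a point): the same for the middle nest
- nest_right (a point): the same for the nest on the robot's right (rack y = -100 mm)
- puck_1: work support: upright grey cylinder, diameter 50 mm, 30 mm high, about 160 g, with a black rubber cap, diameter 34 mm, 10 mm proud of its top. The cap sinks straight down under force, up to 9 mm: good ones 0.2 to 0.35 mm per N, the worn one 1.1 mm per N. Origin: centre of the underside. The three look alike and lie in the nests in any order, whatever their numbers
- puck_2: as puck_1
- puck_3: as puck_1
- tray: fixed empty open grey scrap tray, 150 x 150 mm outside, 35 mm high, walls and floor 5 mm thick, on the other side of the rack from the holder. Origin: centre of the underside
- can_a: bystander: spray can, 64 mm in diameter, 195 mm high, origin under its centre
- can_b: bystander: spray can like can_a
- tape: bystander: roll of paper tape lying flat, 90 mm in diameter, 24 mm high, origin under its centre
- measure: bystander: tape measure, about 65 x 64 x 36 mm, origin under its centre
- marker_a: bystander: paint marker lying along its y axis, 140 mm long, 17 mm thick, origin under its centre
- marker_b: bystander: paint marker like marker_a
- square: bystander: small L-shaped try square lying flat, wooden stock and steel blade, about 90 x 89 x 16 mm, origin under its middle
There are look-alikes about, which are no part of the job. Leave any purple look-alike of the puck_2 alone. Leave any purple look-alike of the tester alone.

How it is judged:
On the way, in this order (a step that is already met when the one before it is completed fails the run):
1. the pin is pressed into the cap in the left nest with 4 to 7 N (pin 2.7 to 4.7 mm in), within 10 mm of the nest's centre, tester upright within 0.2 rad, for 0.4 s (horizontal distance between pin_tip and nest_left below 0.01 m and value of joint pin between 0.00267 and 0.00467 m and angle between tester's own z axis and vertical below 0.2 rad), for 0.4 s.
2. the pin is pressed into the cap in the middle nest with 4 to 7 N (pin 2.7 to 4.7 mm in), within 10 mm of the nest's centre, tester upright within 0.2 rad, for 0.4 s (horizontal distance between pin_tip and nest_middle below 0.01 m and value of joint pin between 0.00267 and 0.00467 m and angle between tester's own z axis and vertical below 0.2 rad), for 0.4 s.
3. the pin is pressed into the cap in the right nest with 4 to 7 N (pin 2.7 to 4.7 mm in), within 10 mm of the nest's centre, tester upright within 0.2 rad, for 0.4 s (horizontal distance between pin_tip and nest_right below 0.01 m and value of joint pin between 0.00267 and 0.00467 m and angle between tester's own z axis and vertical below 0.2 rad), for 0.4 s.
At the end, for the whole second after the job is handed in: softest support (most give) at rest in the tray, within 60 mm of its centre along each tray axis, under 42 mm above the tray's underside; the other two within 8 mm of their starts; tester at rest in its holder, collar down within 3 mm, upright within 0.1 rad, within 6 mm of the hole's centre (x of puck_2 in the frame of tray between -0.06 and 0.06 m and y of puck_2 in the frame of tray between -0.06 and 0.06 m and z of puck_2 in the frame of tray below 0.042 m and linear speed of each of puck_2, tester below 0.02 m/s and distance of each of puck_1, puck_3 from where it was at the start of the episode below 0.008 m and horizontal distance between tester and holder_mouth below 0.006 m and angle between tester's own z axis and vertical below 0.1 rad and z of tester in the frame of holder between 0.022 and 0.028 m); the robot touches nothing.
It fails at once if the tester bears on a work support with more than 12 N (contact force between tester and puck_1 above 12 N or contact force between tester and puck_2 above 12 N or contact force between tester and puck_3 above 12 N).
It fails at once if a bystander is moved by more than 30 mm (distance of any of can_a, can_b, tape, measure, marker_a, marker_b, square from where it was at the start of the episode above 0.03 m).
It also fails if it takes over 72 s, if anything falls off the work surface, if the arm or the gripper's body presses on something with over 40 N, if the wrist force passes 120 N, or if a joint passes its speed limit or range.

## Working session

There is one attempt and no reset: what is moved stays moved. The work goes in short steps, Python scripts to look and compute and a shell command to move; the robot and the scene stay as the last step left them, time stands still between calls to the robot, and variables do not carry over. Pictures are saved under pics/ and viewed, at most 10 in all, crops included, and the job is handed in when it is done.

```bash
ls; mkdir -p pics; python3 - <<'E'
from plant import manip
import cv2,numpy as np
print(manip.grip_point_offset, manip.state())
for n in ("scene","top"):
    p,d=manip.grab_frame(n); cv2.imwrite(f"pics/{n}0.png",p[:,:,::-1]); np.save(f"pics/{n}0.npy",d)
    c=manip.camera_model(n); print(n,np.round(c["mtx"],1).tolist(),np.round(c["world_to_cam"],3).tolist())
E
```

```text
pics
0.0187 {'time': 0.0, 'joint_pos': array([ 1.21002904e+00,  5.33364082e-02,  1.61430812e+00,  8.60898589e-08,
        1.47599400e+00, -1.19009408e-01]), 'joint_vel': array([-3.78426328e-04,  9.91554774e-05,  1.17218026e-03,  1.07740520e-04,
        6.42955523e-04,  7.99658175e-04]), 'joint_efforts': array([ 2.21860764e-04, -3.93675935e+01, -3.70178747e+01, -1.08047643e-04,
        6.79081189e-03,  2.54672085e-05]), 'tool_pos': array([0.14939379, 0.60617986, 0.20296732]), 'tool_rot': array([-2.43086357e-04,  1.20584722e-01,  9.92702513e-01, -9.93638053e-04]), 'contact_force': array([ 0.30493676, -0.11286448,  0.54742364]), 'ft_torque': array([-0.00198772, -0.00390361, -0.0230738 ]), 'grasp_force': 0.0, 'gripper_width': 0.9998836133672471}
scene [[507.4, 0.0, 326.7], [0.0, 507.4, 204.1], [0.0, 0.0, 1.0]] [[-0.671, 0.741, 0.007, 0.471], [0.52, 0.478, -0.708, -0.209], [-0.528, -0.472, -0.706, 1.896], [0.0, 0.0, 0.0, 1.0]]
top [[413.7, 0.0, 319.8], [0.0, 413.7, 201.4], [0.0, 0.0, 1.0]] [[-0.016, -1.0, 0.023, -0.1], [-0.996, 0.014, -0.091, 0.604], [0.09, -0.025, -0.996, 1.004], [0.0, 0.0, 0.0, 1.0]]
```

View pics/top0.png

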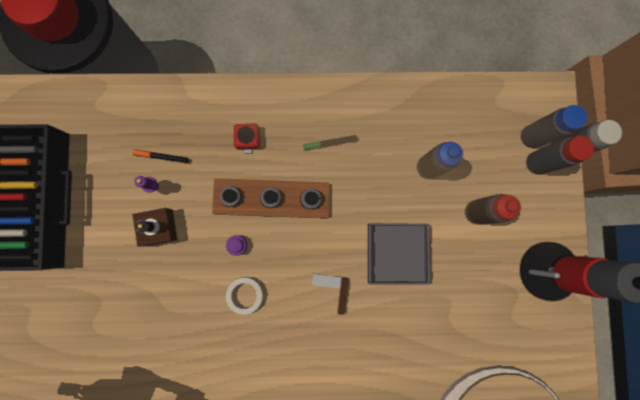

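View pics/scene0.png

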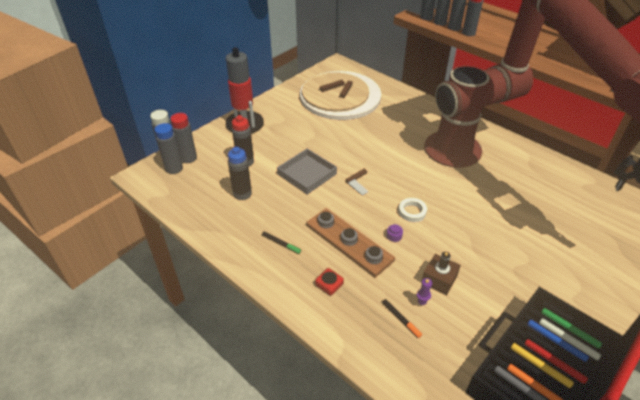

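The top view shows the holder with the tester at about (152,228), and the rack caps at (231,196), (271,197) and (313,198). The tray is at (400,253). Candidates for the tester are the black/steel one in the holder (152,228) and a purple look-alike at (147,184). Candidates for the pucks are the grey ones in the rack and a purple look-alike at (236,245). By the description I take the one in the holder and the rack pucks.

```bash
cat > h.py <<'E'
from plant import manip
import cv2,numpy as np
def ray(cam,uv):
    M=cam["world_to_cam"];R=M[:3,:3];o=-R.T@M[:3,3]
    d=R.T@np.linalg.inv(cam["mtx"])@np.array([uv[0],uv[1],1.]);return o,d
def plane(cam,uv,z):
    o,d=ray(cam,uv);return o+d*(z-o[2])/d[2]
def tri(c1,u1,c2,u2):
    A=np.zeros((3,3));b=np.zeros(3);rs=[ray(c1,u1),ray(c2,u2)]
    for o,d in rs:
        d=d/np.linalg.norm(d);P=np.eye(3)-np.outer(d,d);A+=P;b+=P@o
    p=np.linalg.solve(A,b)
    return p,[round(float(np.linalg.norm(np.cross(d/np.linalg.norm(d),p-o))),4) for o,d in rs]
def proj(cam,p):
    q=cam["world_to_cam"][:3,:3]@p+cam["world_to_cam"][:3,3];q=cam["mtx"]@q;return q[:2]/q[2]
E
python3 - <<'E'
from h import *
a=cv2.imread("pics/top0.png");b=cv2.imread("pics/scene0.png")
l=cv2.resize(a[170:270,110:270],None,fx=5,fy=5,interpolation=cv2.INTER_CUBIC)[:300]
A=cv2.resize(a[170:260,120:345],(788,315),interpolation=cv2.INTER_CUBIC)
B=cv2.resize(b[200:320,300:480],(420,280),interpolation=cv2.INTER_CUBIC)
o=np.zeros((595,788,3),np.uint8);o[:315]=A;o[315:,:420]=B;cv2.imwrite("pics/c1.png",o)
t=manip.camera_model("top");s=manip.camera_model("scene")
for n,uv,z in [("holder",(155,228),.055),("stem",(142,227),.121),("capL",(231,196),.052),("capM",(271,197),.052),("capR",(312,198),.052),("tray",(400,253),.02)]:
    print(n,plane(t,uv,z).round(3))
E
```

```text
holder [0.541 0.287 0.055]
stem [0.542 0.292 0.121]
capL [0.616 0.107 0.052]
capM [0.612 0.01  0.052]
capR [ 0.609 -0.089  0.052]
tray [ 0.471 -0.307  0.02 ]
```

View pics/c1.png

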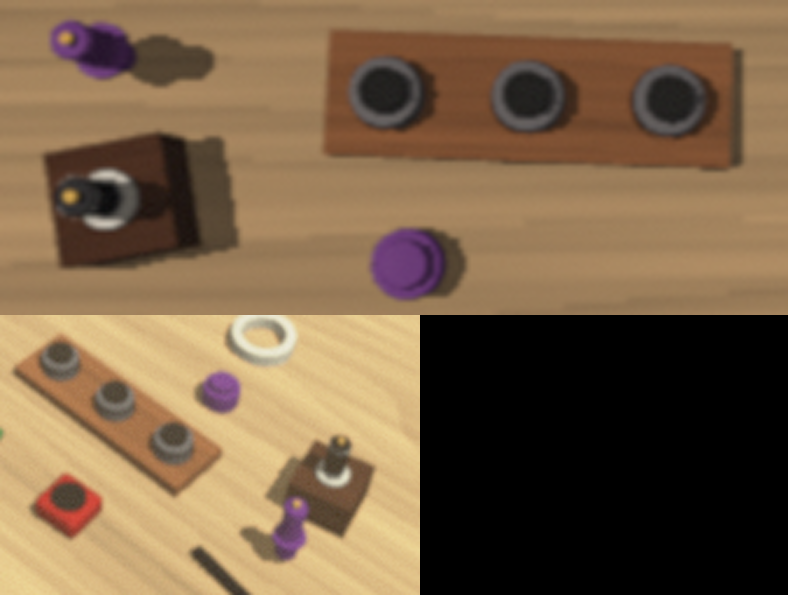

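The crop confirms the black-and-steel tester with its brass stem in the holder: stem at top (139.7,226.3) and scene (445.7,253.6). The cap centres in the top view are (230,195.7), (270.6,197.4) and (311.1,198.9).

```bash
python3 - <<'E'
from h import *
t=manip.camera_model("top");s=manip.camera_model("scene")
for n,u,v in [("stem",(139.7,226.3),(445.7,253.6)),("L",(230,195.7),(374.6,251)),("M",(270.6,197.4),(349.3,233.4)),("R",(311.1,198.9),(325.7,215.9))]:
    p,e=tri(t,u,s,v);print(n,p.round(4),e)
# tray: grey floor/walls from top, by mask
a=cv2.imread("pics/top0.png");hsv=cv2.cvtColor(a,cv2.COLOR_BGR2HSV)
m=((hsv[...,1]<60)).astype(np.uint8);m[:, :350]=0;m[:,450:]=0;m[:210]=0;m[300:]=0
c=max(cv2.findContours(m,0,2)[0],key=cv2.contourArea);r=cv2.minAreaRect(c);print(r)
print([plane(t,q,.035).round(3).tolist() for q in cv2.boxPoints(r)])
# holder top: dark brown
m=((hsv[...,2]<75)).astype(np.uint8);m[:,:125]=0;m[:,180:]=0;m[:205]=0;m[252:]=0
c=max(cv2.findContours(m,0,2)[0],key=cv2.contourArea);r=cv2.minAreaRect(c);print(r,plane(t,r[0],.05).round(3))
w=manip.camera_model("wrist");print(w["mtx"].round(1).tolist());M=w["world_to_cam"];print((-M[:3,:3].T@M[:3,3]).round(3),M[:3,:3].round(3).tolist())
E
```

```text
stem [0.5448 0.2978 0.1156] [0.0016, 0.0016]
L [0.6178 0.1124 0.0405] [0.0008, 0.0008]
M [0.6131 0.0124 0.0382] [0.0002, 0.0002]
R [ 0.6081 -0.0879  0.0402] [0.0009, 0.0009]
((398.5, 254.0), (60.0, 61.0), 90.0)
[[0.544, -0.227, 0.035], [0.541, -0.379, 0.035], [0.395, -0.373, 0.035], [0.397, -0.223, 0.035]]
((155.6486358642578, 227.39187622070312), (34.19498825073242, 40.60654830932617), 80.53767395019531) [0.543 0.288 0.05 ]
[[278.6, 0.0, 323.6], [0.0, 278.6, 198.8], [0.0, 0.0, 1.0]]
[0.069 0.626 0.374] [[0.24, 0.971, -0.002], [0.919, -0.226, 0.323], [0.314, -0.08, -0.946]]
```

```bash
python3 -m crank '[{"turn":-0.121,"z":-2.5},{"turn":-0.121,"z":-2.5},{"x":-3.5,"y":-3},{"x":-3.5,"y":-3},{"x":-3.5,"y":-3}]' 100
python3 -m crank '[{"x":-3.5,"y":-3},{"x":-3.5,"y":-3},{"x":-3.5,"y":-3},{"x":-3.5,"y":-3},{"x":-3.5,"y":-3}]'
python3 -m crank '[{"x":-3.5,"y":-3},{"x":-3.5,"y":-3},{"x":-3.5,"y":-1},{},{}]'
python3 - <<'E'
from h import *
c=manip.camera_model("wrist");np.savez("pics/w1.npz",**c)
p,d=manip.grab_frame("wrist");cv2.imwrite("pics/w1.png",p[:,:,::-1])
s=manip.state();print(s["tool_pos"],s["tool_rot"],proj(c,s["tool_pos"]))
E
```

```text
[0.14945244 0.60631876 0.20324464] [-2.18713528e-04  1.20611838e-01  9.92699417e-01 -7.76989029e-04] [324.02363339 232.8024864 ]schema error: expected keys x, y, z, turn
schema error: expected keys x, y, z, turn
schema error: expected keys x, y, z, turn
```

View pics/w1.png

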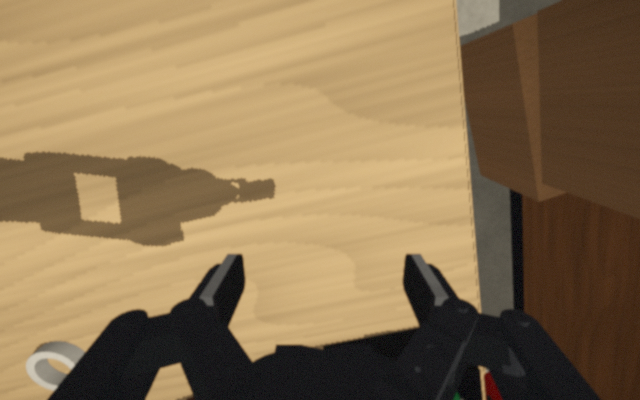

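The wrist picture shows only bare table, because the move was refused: every row needs all four keys. The fingertips are near row 255.

```bash
python3 -m crank '[{"x":0,"y":0,"turn":-0.121,"z":-2.5},{"x":0,"y":0,"turn":-0.121,"z":-2.5},{"x":-3.5,"y":-3,"z":0,"turn":0},{"x":-3.5,"y":-3,"z":0,"turn":0},{"x":-3.5,"y":-3,"z":0,"turn":0}]' 100
python3 -m crank '[{"x":-3.5,"y":-3,"z":0,"turn":0},{"x":-3.5,"y":-3,"z":0,"turn":0},{"x":-3.5,"y":-3,"z":0,"turn":0},{"x":-3.5,"y":-3,"z":0,"turn":0},{"x":-3.5,"y":-3,"z":0,"turn":0}]'
python3 -m crank '[{"x":-3.5,"y":-3,"z":0,"turn":0},{"x":-3.5,"y":-3,"z":0,"turn":0},{"x":-3.5,"y":-1,"z":0,"turn":0},{"x":0,"y":0,"z":0,"turn":0},{"x":0,"y":0,"z":0,"turn":0}]'
cat > look.py <<'E'
import sys
from h import *
n=sys.argv[1]
c=manip.camera_model("wrist");np.savez(f"pics/{n}.npz",**c)
s=manip.state();p,d=manip.grab_frame("wrist");cv2.imwrite(f"pics/{n}.png",p[:,:,::-1])
print(s["tool_pos"],s["tool_rot"],proj(c,s["tool_pos"]))
E
python3 look.py w2
```

```text
time: 0.65
tool_pos: [0.2553, 0.5158, 0.2541]
tool_rot: [0.0, -0.001, 1.0, -0.0]
contact_force: [1.4, 1.9, -1.0]
gripper_width: 0.998
grasp_force: 0.0
time: 1.15
tool_pos: [0.4307, 0.3653, 0.2539]
tool_rot: [-0.0, -0.0, 1.0, -0.0]
contact_force: [1.0, 0.4, 0.2]
gripper_width: 0.999
grasp_force: 0.0
time: 1.65
tool_pos: [0.5348, 0.2964, 0.2534]
tool_rot: [-0.001, 0.001, 1.0, -0.0]
contact_force: [-0.4, 0.6, 0.4]
gripper_width: 0.998
grasp_force: 0.0
[0.53478845 0.29641824 0.25343818] [-8.41952375e-04  5.35047933e-04  9.99999494e-01 -1.25855880e-04] [324.22316674 232.84533154]
```

View pics/w2.png

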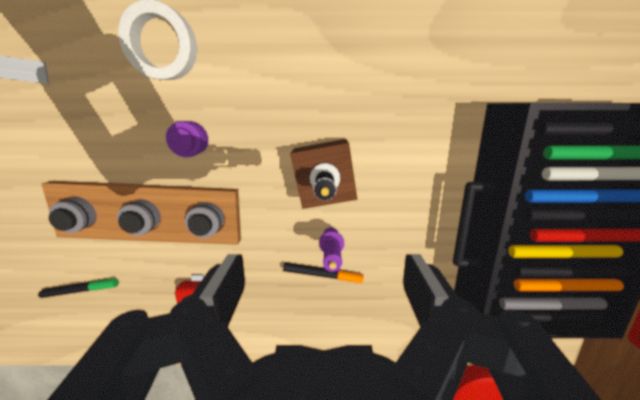

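The wrist picture shows the brass stem at (325,190), the collar at (324,178), and cap tops at about (66,216), (134,218) and (204,220).

```bash
cat > m.py <<'E'
from h import *
n="w2";w=dict(np.load(f"pics/{n}.npz"));a=cv2.imread(f"pics/{n}.png");hsv=cv2.cvtColor(a,cv2.COLOR_BGR2HSV)
t=manip.camera_model("top")
def blob(m,box):
    x0,x1,y0,y1=box;k=np.zeros_like(m,np.uint8);k[y0:y1,x0:x1]=m[y0:y1,x0:x1]
    c=max(cv2.findContours(k,0,2)[0],key=cv2.contourArea);return c
col=blob((hsv[...,1]<40)&(hsv[...,2]>120),(305,345,155,205));e=cv2.minEnclosingCircle(col);print("collar",e,plane(w,e[0],.061).round(4))
st=blob((hsv[...,1]>110)&(hsv[...,2]>120),(315,336,180,202));u=cv2.minEnclosingCircle(st)[0];print("stem",u,plane(w,u,.121).round(4),tri(w,u,t,(139.7,226.3)))
for k,x,tt in(("L",190,(230,195.7)),("M",120,(270.6,197.4)),("R",48,(311.1,198.9))):
    c=blob(hsv[...,2]<62,(x,x+35,198,240));r=cv2.fitEllipse(c);print(k,np.round(r[0],1),np.round(r[1],1),plane(w,r[0],.052).round(4),tri(w,r[0],t,tt)[0].round(4))
E
python3 m.py
```

```text
collar ((324.5833435058594, 177.25), 14.778546333312988) [0.5455 0.2972 0.061 ]
stem (324.5, 191.38888549804688) [0.5467 0.2969 0.121 ] (array([0.54447238, 0.29627457, 0.1246613 ]), [0.0012, 0.0012])
L [199.8 223.6] [18.3 20.1] [0.617  0.1157 0.052 ] [0.619  0.1116 0.0446]
M [131.3 221.1] [18.3 22.6] [0.6128 0.0169 0.052 ] [0.6136 0.0124 0.0466]
R [ 62.8 218.6] [18.6 24.6] [ 0.6088 -0.0815  0.052 ] [ 0.6088 -0.0866  0.0473]
```

```bash
python3 -m crank '[{"x":-1.1,"y":0.05,"z":3,"turn":0},{"x":0,"y":0,"z":4.5,"turn":0},{"x":0,"y":0,"z":4.5,"turn":0},{"x":0,"y":0,"z":4,"turn":0},{"x":0,"y":0,"z":1.7,"turn":0}]'
python3 -m crank '[{"x":0,"y":0,"z":0,"turn":0},{"x":0,"y":0,"z":0,"turn":0}]'
python3 look.py w3
```

```text
time: 2.2
tool_pos: [0.5414, 0.2972, 0.0723]
tool_rot: [-0.004, -0.001, 1.0, -0.001]
contact_force: [-0.3, -0.9, 0.3]
gripper_width: 1.005
grasp_force: 0.0
time: 2.4
tool_pos: [0.5464, 0.2983, 0.0792]
tool_rot: [0.001, -0.001, 1.0, 0.0]
contact_force: [-0.3, 0.5, 1.2]
gripper_width: 0.999
grasp_force: 0.0
[0.54641189 0.29833779 0.07921017] [ 1.21372303e-03 -5.94612415e-04  9.99998971e-01  4.80196412e-04] [324.20054072 232.78544556]
```

View pics/w3.png

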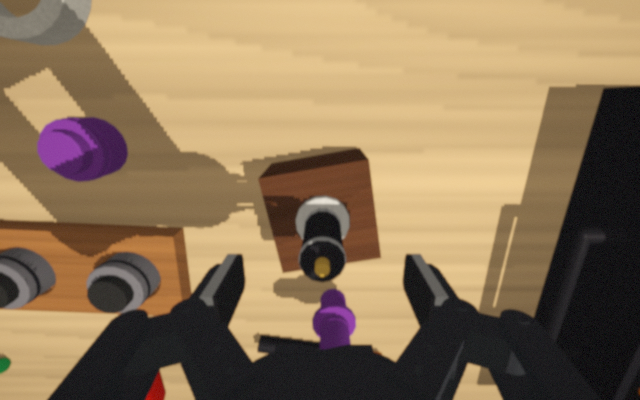

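The picture shows the tester between the open fingers, with the stem at (322,268) and the collar at (322,218).

```bash
python3 - <<'E'
from h import *
w=dict(np.load("pics/w3.npz"));w2=dict(np.load("pics/w2.npz"))
print(plane(w,(322,268),.121),plane(w,(322,218),.061),tri(w,(322,268),w2,(324.5,191.4)),proj(w,np.array([.546,.297,.121])),plane(w,(123,287),.052))
E
python3 -m crank '[{"x":0,"y":-0.1,"z":0,"turn":0},{"x":0,"y":0,"z":0,"turn":0},{"x":0,"y":0,"z":0,"turn":0},{"x":0,"y":0,"z":0,"turn":0},{"x":0,"y":0,"z":0,"turn":0}]' 0
python3 -m crank '[{"x":0,"y":0,"z":0,"turn":0},{"x":0,"y":0,"z":0,"turn":0}]' 0
```

```text
[0.54679793 0.2970483  0.121     ] [0.54331728 0.29677036 0.061     ] (array([0.54656105, 0.29699   , 0.12136248]), [0.0001, 0.0001]) [321.907793   266.70494008] [0.61011335 0.12925903 0.052     ]
time: 2.95
tool_pos: [0.5462, 0.2966, 0.078]
tool_rot: [0.001, -0.0, 1.0, 0.0]
contact_force: [-0.3, 0.3, 2.3]
gripper_width: 0.268
grasp_force: 58.6
time: 3.15
tool_pos: [0.5462, 0.2967, 0.0781]
tool_rot: [0.001, -0.0, 1.0, 0.0]
contact_force: [-0.6, 0.8, 3.6]
gripper_width: 0.267
grasp_force: 58.7
```

```bash
python3 -m crank '[{"x":0,"y":0,"z":-2,"turn":0},{"x":0,"y":0,"z":-3,"turn":0},{"x":0,"y":0,"z":-3,"turn":0},{"x":0,"y":0,"z":-3,"turn":0},{"x":0,"y":0,"z":0,"turn":0}]' 
python3 -m crank '[{"x":-1,"y":-3,"z":0,"turn":0},{"x":-1.7,"y":-4.4,"z":0,"turn":0},{"x":-1.7,"y":-4.4,"z":0,"turn":0},{"x":-1.7,"y":-4.4,"z":0,"turn":0},{"x":-1,"y":-2.2,"z":0,"turn":0}]'
python3 -m crank '[{"x":0,"y":0,"z":0,"turn":0},{"x":0,"y":0,"z":0,"turn":0},{"x":0,"y":0,"z":0,"turn":0}]'
python3 look.py w4
```

```text
time: 3.65
tool_pos: [0.5481, 0.2972, 0.192]
tool_rot: [0.004, -0.0, 1.0, 0.001]
contact_force: [0.1, -0.6, -1.2]
gripper_width: 0.271
grasp_force: 59.2
time: 4.15
tool_pos: [0.6164, 0.1088, 0.1843]
tool_rot: [-0.002, 0.001, 1.0, -0.001]
contact_force: [-0.5, 0.2, -1.1]
gripper_width: 0.27
grasp_force: 59.3
time: 4.45
tool_pos: [0.6158, 0.1133, 0.1858]
tool_rot: [-0.001, -0.001, 1.0, 0.0]
contact_force: [-0.7, 0.4, -0.9]
gripper_width: 0.268
grasp_force: 59.3
[0.61575553 0.11330337 0.18578484] [-1.13912710e-03 -5.96037087e-04  9.99999167e-01  1.14360307e-04] [324.20315444 232.80338187]
```

View pics/w4.png

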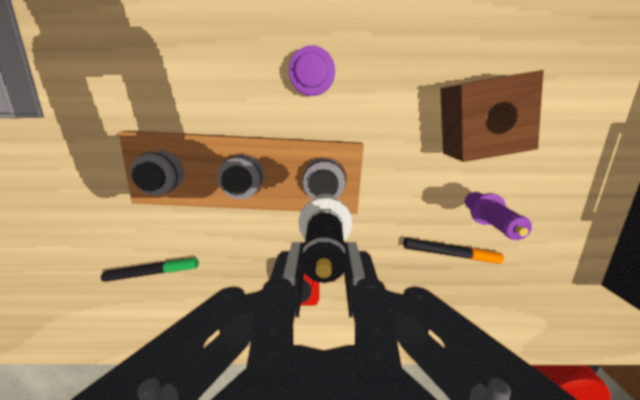

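The picture shows the tester held upright. Caps are at (323,181), (238,176) and (153,172), and the holder hole is at (502,118).

```bash
python3 - <<'E'
from h import *
w=dict(np.load("pics/w4.npz"));w2=dict(np.load("pics/w2.npz"));t=manip.camera_model("top")
for n,u,v,tt in(("L",(323,182),(202,221),(230,195.7)),("M",(238,176.5),(132,219),(270.6,197.4)),("R",(152.5,172.5),(64,216.5),(311.1,198.9))):
    print(n,plane(w,u,.052).round(4),plane(t,tt,.052).round(4),tri(w,u,w2,v)[0].round(4),tri(w,u,t,tt)[0].round(4))
print("hole",plane(w,(502,118),.055))
# collar and stem of held tester for tilt
z=manip.state()["tool_pos"][2]
print(plane(w,(323,268),z+.121-.0781),plane(w,(326,221),z+.061-.0781))
# rack corners w4
c=np.array([(120,132),(363,143),(358,213),(131,203)],float);print([plane(w,q,.02).round(3).tolist() for q in c])
E
```

```text
L [0.6169 0.1122 0.052 ] [0.6171 0.1096 0.052 ] [0.6205 0.112  0.0359] [0.6185 0.1117 0.0437]
M [0.6106 0.0167 0.052 ] [0.6115 0.0113 0.052 ] [0.6116 0.0153 0.0475] [0.6133 0.0126 0.0395]
R [ 0.6061 -0.0784  0.052 ] [ 0.6065 -0.0872  0.052 ] [ 0.6058 -0.0786  0.0519] [ 0.6085 -0.0871  0.0385]
hole [0.5469978  0.29837608 0.055     ]
[0.6153373  0.11258139 0.2291057 ] [0.61429464 0.1146459  0.1691057 ]
[[0.565, -0.127, 0.02], [0.577, 0.16, 0.02], [0.667, 0.158, 0.02], [0.654, -0.134, 0.02]]
```

```bash
Z='{"x":0,"y":0,"z":0,"turn":0}'
python3 -m crank '[{"x":-0.1,"y":-0.1,"z":2,"turn":0},{"x":0,"y":0,"z":2.5,"turn":0},{"x":0,"y":0,"z":1.2,"turn":0},{"x":0,"y":0,"z":0,"turn":0},{"x":0,"y":0,"z":0,"turn":0}]' 
for i in 1 2 3 4; do python3 -m crank '[{"x":0,"y":0,"z":0,"turn":0}]'|grep -E "pos|contact"; done
```

```text
time: 5.0
tool_pos: [0.6178, 0.112, 0.1307]
tool_rot: [0.0, -0.001, 1.0, 0.0]
contact_force: [-0.0, -0.5, -1.0]
gripper_width: 0.267
grasp_force: 59.3
tool_pos: [0.6187, 0.1117, 0.1319]
contact_force: [0.6, -0.2, -1.1]
tool_pos: [0.6187, 0.1116, 0.1319]
contact_force: [-0.6, 1.0, -0.9]
tool_pos: [0.6184, 0.1114, 0.1314]
contact_force: [0.6, 0.8, -2.0]
tool_pos: [0.6181, 0.1114, 0.1308]
contact_force: [-1.6, 0.3, -1.1]
```

```bash

python3 -m crank '[{"x":0,"y":0,"z":0.5,"turn":0},{"x":0,"y":0,"z":0.4,"turn":0},{"x":0,"y":0,"z":0,"turn":0},{"x":0,"y":0,"z":0,"turn":0}]' |grep -E "pos|contact"
for i in 1 2 3 4; do for k in 1; do python3 -m crank '[{"x":0,"y":0,"z":0.1,"turn":0},{"x":0,"y":0,"z":0,"turn":0}]'|grep -E "pos|contact";done; done
```

```text
tool_pos: [0.6175, 0.1114, 0.1207]
contact_force: [0.4, -0.5, -1.3]
tool_pos: [0.6178, 0.1114, 0.1202]
contact_force: [-0.1, -0.1, -0.5]
tool_pos: [0.6177, 0.1114, 0.1191]
contact_force: [0.5, -0.2, -0.9]
tool_pos: [0.6177, 0.1114, 0.1182]
contact_force: [-0.0, 1.0, -1.8]
tool_pos: [0.6178, 0.1114, 0.1172]
contact_force: [1.5, 0.5, -0.8]
```

```bash

for i in 1 2 3 4; do python3 -m crank '[{"x":0,"y":0,"z":0.1,"turn":0},{"x":0,"y":0,"z":0,"turn":0}]'|grep -E "pos|contact"; done
```

```text
tool_pos: [0.6178, 0.1114, 0.1163]
contact_force: [-1.1, 1.3, 1.0]
tool_pos: [0.6178, 0.1114, 0.1153]
contact_force: [0.9, -0.7, 1.1]
tool_pos: [0.6178, 0.1114, 0.1143]
contact_force: [-0.1, -0.5, -0.3]
tool_pos: [0.6178, 0.1114, 0.1133]
contact_force: [-0.6, 0.4, 0.6]
```

```bash

for i in 1 2; do python3 -m crank '[{"x":0,"y":0,"z":0.1,"turn":0},{"x":0,"y":0,"z":0,"turn":0}]'|grep -E "pos|contact"; for k in 1 2 3; do python3 -m crank '[{"x":0,"y":0,"z":0,"turn":0}]'|grep -E "contact";done; done; python3 look.py w5
```

```text
tool_pos: [0.6179, 0.1114, 0.1123]
contact_force: [0.4, 0.2, 1.4]
contact_force: [0.3, -0.3, 1.1]
contact_force: [0.1, -0.7, 1.9]
contact_force: [-0.0, -0.1, 2.1]
tool_pos: [0.6178, 0.1114, 0.1112]
contact_force: [-0.1, 1.2, 2.6]
contact_force: [0.1, -0.4, 3.0]
contact_force: [-0.7, -0.7, 2.9]
contact_force: [-0.3, 0.2, 1.9]
[0.61780431 0.11140443 0.11128236] [ 7.95710736e-05 -1.01870311e-04  9.99999992e-01 -4.30183950e-07] [324.19824334 232.7908956 ]
```

```bash

python3 -m crank '[{"x":0,"y":0,"z":0.16,"turn":0},{"x":0,"y":0,"z":0,"turn":0}]'|grep -E "pos|contact"; for k in 1 2 3 4 5 6 7; do python3 -m crank '[{"x":0,"y":0,"z":0,"turn":0}]'|grep -E "contact|tool_pos";done; python3 look.py w6
python3 - <<'E'
from h import *
for n in("w4","w5","w6"):
    a=cv2.imread(f"pics/{n}.png");h=cv2.cvtColor(a,cv2.COLOR_BGR2HSV);m=((h[...,1]>90)&(h[...,2]>60)&(h[...,0]>12)&(h[...,0]<32)).astype(np.uint8)
    k=np.zeros_like(m);k[252:290,310:338]=m[252:290,310:338]
    print(n,[(c[1][0].round(1) if 0 else np.round(cv2.minEnclosingCircle(c)[0],1).tolist(),cv2.contourArea(c)) for c in cv2.findContours(k,0,2)[0]])
E
```

```text
tool_pos: [0.6178, 0.1114, 0.1096]
contact_force: [0.5, -0.5, 2.5]
tool_pos: [0.6179, 0.1114, 0.1097]
contact_force: [0.9, 0.0, 3.2]
tool_pos: [0.6178, 0.1114, 0.1098]
contact_force: [0.3, -0.6, 4.1]
tool_pos: [0.6178, 0.1114, 0.1097]
contact_force: [0.0, 0.7, 3.0]
tool_pos: [0.6178, 0.1114, 0.1097]
contact_force: [0.2, 0.5, 3.1]
tool_pos: [0.6178, 0.1114, 0.1097]
contact_force: [-0.1, 0.6, 3.4]
tool_pos: [0.6178, 0.1114, 0.1096]
contact_force: [-0.1, 0.6, 3.2]
tool_pos: [0.6177, 0.1114, 0.1096]
contact_force: [-0.9, 0.9, 3.1]
[0.61773598 0.11139904 0.10959374] [-1.00890758e-05 -1.02330025e-04  9.99999995e-01  2.14584522e-06] [324.19660364 232.73604597]
w4 [([328.5, 283.0], 140.0), ([323.5, 267.9], 270.5)]
w5 [([323.5, 277.5], 534.0)]
w6 [([323.5, 278.3], 522.0)]
```

```bash

python3 -m crank '[{"x":0,"y":0,"z":0.18,"turn":0},{"x":0,"y":0,"z":0,"turn":0}]'|grep -E "pos|contact"; for k in 1 2 3 4 5 6 7 8; do python3 -m crank '[{"x":0,"y":0,"z":0,"turn":0}]'|grep -E "contact|tool_pos";done
```

```text
tool_pos: [0.6177, 0.1114, 0.1077]
contact_force: [-0.6, -0.8, 4.1]
tool_pos: [0.6178, 0.1114, 0.1079]
contact_force: [-0.8, 0.2, 3.2]
tool_pos: [0.6179, 0.1114, 0.108]
contact_force: [-0.4, 1.1, 3.5]
tool_pos: [0.6178, 0.1114, 0.1079]
contact_force: [-0.6, 0.3, 4.4]
tool_pos: [0.6178, 0.1114, 0.1079]
contact_force: [0.6, 0.8, 4.4]
tool_pos: [0.6178, 0.1114, 0.1079]
contact_force: [0.1, 0.1, 4.0]
tool_pos: [0.6178, 0.1114, 0.1079]
contact_force: [-0.4, 0.2, 4.5]
tool_pos: [0.6178, 0.1114, 0.1078]
contact_force: [0.5, 0.5, 4.6]
tool_pos: [0.6178, 0.1114, 0.1078]
contact_force: [0.9, 0.7, 4.5]
```

```bash

python3 -m crank '[{"x":0,"y":0,"z":-1.4,"turn":0},{"x":0,"y":0,"z":-1.5,"turn":0},{"x":0.1,"y":-2,"z":0,"turn":0},{"x":0.2,"y":-4,"z":0,"turn":0},{"x":0.2,"y":-3.9,"z":0,"turn":0}]'|grep -E "pos|contact"
python3 -m crank '[{"x":0,"y":0,"z":0,"turn":0},{"x":0,"y":0,"z":0,"turn":0},{"x":0,"y":0,"z":0.8,"turn":0},{"x":0,"y":0,"z":0.7,"turn":0},{"x":0,"y":0,"z":0,"turn":0}]'|grep -E "pos|contact"
for k in 1 2 3 4 5 6; do python3 -m crank '[{"x":0,"y":0,"z":0,"turn":0}]'|grep -E "contact|tool_pos";done
```

```text
tool_pos: [0.6123, 0.0117, 0.1373]
contact_force: [-0.4, -0.9, -2.4]
tool_pos: [0.6114, 0.0135, 0.1195]
contact_force: [-0.5, 0.7, -2.0]
tool_pos: [0.6123, 0.0132, 0.1209]
contact_force: [0.6, -0.4, -1.0]
tool_pos: [0.6129, 0.0128, 0.1218]
contact_force: [-1.0, -0.0, -1.4]
tool_pos: [0.613, 0.0126, 0.1222]
contact_force: [0.4, 0.8, -0.5]
tool_pos: [0.613, 0.0125, 0.1222]
contact_force: [0.8, 0.8, -1.1]
tool_pos: [0.6129, 0.0123, 0.1221]
contact_force: [0.3, 0.1, -1.2]
tool_pos: [0.6128, 0.0124, 0.1219]
contact_force: [-0.1, -0.7, -1.2]
```

```bash

python3 -m crank '[{"x":0,"y":0,"z":0.4,"turn":0},{"x":0,"y":0,"z":0.2,"turn":0},{"x":0,"y":0,"z":0.1,"turn":0},{"x":0,"y":0,"z":0,"turn":0},{"x":0,"y":0,"z":0,"turn":0}]'|grep -E "pos|contact"
for k in 1 2 3 4; do python3 -m crank '[{"x":0,"y":0,"z":0,"turn":0}]'|grep -E "contact";done
python3 -m crank '[{"x":0,"y":0,"z":0.1,"turn":0},{"x":0,"y":0,"z":0.1,"turn":0},{"x":0,"y":0,"z":0,"turn":0}]'|grep -E "pos|contact"
for k in 1 2 3 4; do python3 -m crank '[{"x":0,"y":0,"z":0,"turn":0}]'|grep -E "contact";done
```

```text
tool_pos: [0.6132, 0.0123, 0.1154]
contact_force: [-0.8, -0.4, 1.8]
contact_force: [0.0, -0.4, 1.9]
contact_force: [-0.3, -0.9, 3.3]
contact_force: [-0.4, -0.9, 2.5]
contact_force: [-0.2, 0.5, 2.6]
tool_pos: [0.613, 0.0124, 0.1131]
contact_force: [-0.6, -0.5, 3.9]
contact_force: [0.4, 0.3, 4.9]
contact_force: [-0.1, 0.4, 4.1]
contact_force: [0.4, 0.2, 5.1]
contact_force: [0.6, -0.5, 5.7]
```

```bash

python3 -m crank '[{"x":0,"y":0,"z":-0.05,"turn":0},{"x":0,"y":0,"z":0,"turn":0}]'|grep -E "pos|contact"
for k in 1 2 3 4 5 6; do python3 -m crank '[{"x":0,"y":0,"z":0,"turn":0}]'|grep -E "contact|tool_pos";done
python3 -m crank '[{"x":0,"y":0,"z":-0.9,"turn":0},{"x":0,"y":0,"z":-1.5,"turn":0},{"x":0.1,"y":-2,"z":0,"turn":0},{"x":0.2,"y":-4,"z":0,"turn":0},{"x":0.2,"y":-4,"z":0,"turn":0}]'|grep -E "pos|contact"
python3 -m crank '[{"x":0,"y":0,"z":0,"turn":0},{"x":0,"y":0,"z":0,"turn":0},{"x":0,"y":0,"z":0.8,"turn":0},{"x":0,"y":0,"z":0.7,"turn":0},{"x":0,"y":0,"z":0,"turn":0}]'|grep -E "pos|contact"
for k in 1 2 3 4 5 6; do python3 -m crank '[{"x":0,"y":0,"z":0,"turn":0}]'|grep -E "contact|tool_pos";done
```

```text
tool_pos: [0.6128, 0.0124, 0.1133]
contact_force: [-0.6, -0.5, 4.5]
tool_pos: [0.6128, 0.0124, 0.1133]
contact_force: [0.3, -1.0, 3.7]
tool_pos: [0.6127, 0.0124, 0.1133]
contact_force: [0.4, -0.6, 4.4]
tool_pos: [0.6127, 0.0124, 0.1133]
contact_force: [-0.3, 0.2, 4.8]
tool_pos: [0.6127, 0.0124, 0.1133]
contact_force: [-0.1, -0.5, 3.5]
tool_pos: [0.6127, 0.0124, 0.1133]
contact_force: [-0.2, -0.3, 4.5]
tool_pos: [0.6128, 0.0124, 0.1133]
contact_force: [-0.1, -0.3, 4.1]
tool_pos: [0.6074, -0.0879, 0.1377]
contact_force: [0.2, -0.5, -2.3]
tool_pos: [0.6065, -0.0862, 0.12]
contact_force: [0.0, -0.6, -1.5]
tool_pos: [0.6073, -0.0867, 0.1215]
contact_force: [-0.8, -0.6, -1.3]
tool_pos: [0.6079, -0.0872, 0.1224]
contact_force: [-0.8, 0.4, -0.9]
tool_pos: [0.6081, -0.0874, 0.1227]
contact_force: [0.0, 0.3, -1.2]
tool_pos: [0.608, -0.0876, 0.1226]
contact_force: [0.3, 1.0, -1.3]
tool_pos: [0.6079, -0.0876, 0.1225]
contact_force: [-0.3, 0.3, -1.3]
tool_pos: [0.6078, -0.0877, 0.1225]
contact_force: [-0.5, 0.3, -0.8]
```

```bash

python3 -m crank '[{"x":0,"y":0,"z":0.4,"turn":0},{"x":0,"y":0,"z":0.2,"turn":0},{"x":0,"y":0,"z":0.1,"turn":0},{"x":0,"y":0,"z":0,"turn":0},{"x":0,"y":0,"z":0,"turn":0}]'|grep -E "pos|contact"
for k in 1 2 3 4; do python3 -m crank '[{"x":0,"y":0,"z":0,"turn":0}]'|grep -E "contact";done
python3 -m crank '[{"x":0,"y":0,"z":0.1,"turn":0},{"x":0,"y":0,"z":0.05,"turn":0},{"x":0,"y":0,"z":0,"turn":0}]'|grep -E "pos|contact"
for k in 1 2 3 4; do python3 -m crank '[{"x":0,"y":0,"z":0,"turn":0}]'|grep -E "pos|contact";done
```

```text
tool_pos: [0.6081, -0.0877, 0.1158]
contact_force: [-0.5, 0.2, 1.5]
contact_force: [-0.9, -0.8, 0.5]
contact_force: [-0.6, -0.2, 1.5]
contact_force: [-0.5, -1.0, 1.2]
contact_force: [0.1, -0.7, 0.6]
tool_pos: [0.608, -0.0877, 0.114]
contact_force: [0.3, -1.3, 3.5]
tool_pos: [0.608, -0.0877, 0.114]
contact_force: [1.2, 0.2, 3.1]
tool_pos: [0.6079, -0.0877, 0.114]
contact_force: [0.1, -0.1, 2.4]
tool_pos: [0.6079, -0.0876, 0.1139]
contact_force: [-0.3, -1.4, 3.3]
tool_pos: [0.6078, -0.0877, 0.1139]
contact_force: [0.6, -0.7, 2.6]
```

```bash

python3 -m crank '[{"x":0,"y":0,"z":0.11,"turn":0},{"x":0,"y":0,"z":0,"turn":0}]'|grep -E "pos|contact"
for k in 1 2 3 4 5 6 7; do python3 -m crank '[{"x":0,"y":0,"z":0,"turn":0}]'|grep -E "contact";done
python3 -m crank '[{"x":0,"y":0,"z":-2,"turn":0},{"x":0,"y":0,"z":-3,"turn":0},{"x":0,"y":0,"z":-2.5,"turn":0},{"x":0.68,"y":4.27,"z":0,"turn":0},{"x":0.68,"y":4.27,"z":0,"turn":0}]'|grep -E "pos|contact"
python3 -m crank '[{"x":0.68,"y":4.27,"z":0,"turn":0},{"x":0.68,"y":4.27,"z":0,"turn":0},{"x":0.68,"y":4.27,"z":0,"turn":0},{"x":0.68,"y":4.27,"z":0,"turn":0},{"x":0.68,"y":4.27,"z":0,"turn":0}]'|grep -E "pos|contact"
python3 -m crank '[{"x":0.68,"y":4.27,"z":0,"turn":0},{"x":0.68,"y":4.27,"z":0,"turn":0},{"x":0,"y":0,"z":0,"turn":0},{"x":0,"y":0,"z":0,"turn":0},{"x":0,"y":0,"z":0,"turn":0}]'|grep -E "pos|contact|rot"
python3 -m crank '[{"x":0,"y":0,"z":0,"turn":0},{"x":0,"y":0,"z":0,"turn":0}]'|grep -E "pos|contact"; python3 look.py w7
```

```text
tool_pos: [0.6079, -0.0877, 0.1128]
contact_force: [0.8, -0.1, 3.9]
contact_force: [-0.2, 0.2, 3.6]
contact_force: [-1.2, -0.6, 4.6]
contact_force: [0.5, 0.0, 2.9]
contact_force: [0.4, -0.4, 3.4]
contact_force: [-0.2, -0.7, 3.5]
contact_force: [-0.0, -0.5, 5.0]
contact_force: [-0.4, -1.5, 4.4]
tool_pos: [0.5936, -0.0017, 0.1871]
contact_force: [0.4, 0.6, -2.0]
tool_pos: [0.5581, 0.2129, 0.1854]
contact_force: [0.6, -0.5, -1.5]
tool_pos: [0.5459, 0.2958, 0.1863]
tool_rot: [-0.001, 0.0, 1.0, -0.001]
contact_force: [0.2, 0.2, -1.0]
tool_pos: [0.5468, 0.2955, 0.1875]
contact_force: [0.8, -0.9, -0.1]
[0.54677201 0.29552602 0.18753654] [-1.75078282e-04  7.95159916e-04  9.99999666e-01 -7.30565264e-05] [324.19781812 232.81462826]
```

View pics/w7.png

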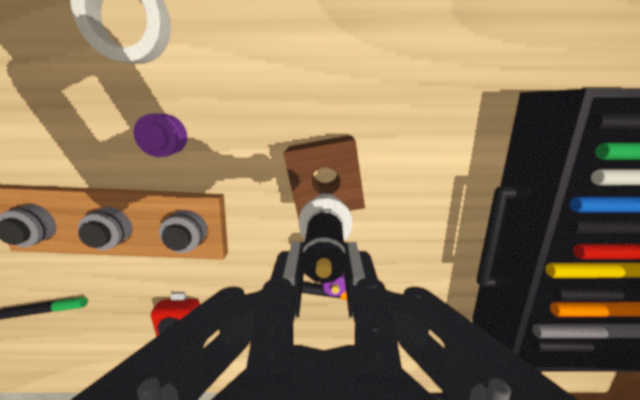

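The picture shows the hole at (326,181) and the held tester just in front of it. The left cap sank by far the most, so it is the worn one.

```bash
python3 - <<'E'
from h import *
w=dict(np.load("pics/w7.npz"));print(plane(w,(326,180.5),.055))
a=cv2.imread("pics/w7.png");print(plane(w,(323,268),.1875+.0429),plane(w,(326,220),.1875-.0171))
E
python3 -m crank '[{"x":0,"y":0.1,"z":2.5,"turn":0},{"x":0,"y":0,"z":2.5,"turn":0},{"x":0,"y":0,"z":0.7,"turn":0},{"x":0,"y":0,"z":0,"turn":0},{"x":0,"y":0,"z":0,"turn":0}]'|grep -E "pos|contact"
python3 -m crank '[{"x":0,"y":0,"z":0,"turn":0},{"x":0,"y":0,"z":0,"turn":0}]'|grep -E "pos|contact"
```

```text
[0.5460627 0.2977643 0.055    ]
[0.54655446 0.29482416 0.2304    ] [0.54474151 0.29687246 0.1704    ]
tool_pos: [0.5472, 0.2977, 0.132]
contact_force: [-0.2, 0.2, -1.4]
tool_pos: [0.5474, 0.298, 0.1324]
contact_force: [0.1, 0.3, -0.9]
```

```bash

python3 -m crank '[{"x":0.1,"y":-0.1,"z":0.5,"turn":0},{"x":0,"y":0,"z":1,"turn":0},{"x":0,"y":0,"z":1,"turn":0},{"x":0,"y":0,"z":0,"turn":0}]'|grep -E "pos|contact"
python3 -m crank '[{"x":0,"y":0,"z":1,"turn":0},{"x":0,"y":0,"z":1,"turn":0},{"x":0,"y":0,"z":0.3,"turn":0},{"x":0,"y":0,"z":0,"turn":0},{"x":0,"y":0,"z":0,"turn":0}]'|grep -E "pos|contact"
for k in 1 2 3 4; do python3 -m crank '[{"x":0,"y":0,"z":0.1,"turn":0},{"x":0,"y":0,"z":0,"turn":0}]'|grep -E "pos|contact";done
```

```text
tool_pos: [0.5437, 0.2959, 0.1026]
contact_force: [0.1, 0.2, -1.3]
tool_pos: [0.5457, 0.2967, 0.0828]
contact_force: [0.5, -0.4, -1.4]
tool_pos: [0.5458, 0.2968, 0.0821]
contact_force: [0.9, -0.2, -1.8]
tool_pos: [0.5455, 0.2967, 0.0807]
contact_force: [-0.4, -0.0, -1.2]
tool_pos: [0.5454, 0.2966, 0.0795]
contact_force: [-0.2, 1.0, -1.8]
tool_pos: [0.5454, 0.2966, 0.0785]
contact_force: [0.1, 0.1, -1.2]
```

```bash

for k in 1 2; do python3 -m crank '[{"x":0,"y":0,"z":0.05,"turn":0},{"x":0,"y":0,"z":0,"turn":0},{"x":0,"y":0,"z":0,"turn":0}]'|grep -E "pos|contact";done
python3 -m crank '[{"x":0,"y":0,"z":0,"turn":0},{"x":0,"y":0,"z":0,"turn":0},{"x":0,"y":0,"z":0,"turn":0},{"x":0,"y":0,"z":0,"turn":0},{"x":0,"y":0,"z":0,"turn":0}]' 100
python3 -m crank '[{"x":0,"y":0,"z":0,"turn":0},{"x":0,"y":0,"z":-3,"turn":0},{"x":0,"y":0,"z":-4,"turn":0},{"x":0,"y":0,"z":-4,"turn":0},{"x":0,"y":0,"z":-4,"turn":0}]'|grep -E "pos|contact"
python3 -m crank '[{"x":0,"y":0,"z":0,"turn":0},{"x":0,"y":0,"z":0,"turn":0}]'|grep -E "pos|contact"; python3 look.py w8
python3 - <<'E'
from h import *
n="w8";w=dict(np.load(f"pics/{n}.npz"));a=cv2.imread(f"pics/{n}.png");hsv=cv2.cvtColor(a,cv2.COLOR_BGR2HSV)
p=proj(w,np.array([.546,.297,.061])).astype(int);q=proj(w,np.array([.546,.297,.121])).astype(int);print(p,q)
def f(m,c,r):
    k=np.zeros_like(m,np.uint8);sl=(slice(c[1]-r,c[1]+r),slice(c[0]-r,c[0]+r));k[sl]=m[sl];k=max(cv2.findContours(k,0,2)[0],key=cv2.contourArea);return cv2.minEnclosingCircle(k)
e=f((hsv[...,1]<40)&(hsv[...,2]>120),p,25);s=f((hsv[...,1]>110)&(hsv[...,2]>120),q,10);print(e,plane(w,e[0],.061),s,plane(w,s[0],.121))
E
```

```text
tool_pos: [0.5455, 0.2967, 0.0782]
contact_force: [-0.7, 0.0, -1.5]
tool_pos: [0.5458, 0.2968, 0.0782]
contact_force: [0.0, -0.6, -0.4]
time: 23.75
tool_pos: [0.5455, 0.2967, 0.0777]
tool_rot: [0.0, -0.0, 1.0, 0.0]
contact_force: [0.9, 0.2, -0.3]
gripper_width: 1.0
grasp_force: 0.0
tool_pos: [0.5452, 0.2966, 0.2291]
contact_force: [0.6, 0.8, -0.7]
tool_pos: [0.5462, 0.297, 0.2294]
contact_force: [-0.2, 0.5, -0.8]
[0.54623276 0.29699939 0.22943768] [ 1.48162699e-03 -1.25999334e-04  9.99998724e-01  5.83171345e-04] [324.23437609 232.80735941]
[323 172] [323 186]
((323.7528076171875, 172.73033142089844), 16.28302574157715) [0.54576601 0.29691148 0.061     ] ((324.0, 186.5), 4.924529075622559) [0.54583931 0.29708465 0.121     ]
```

Collar and stem are at the same spots as at the start, so the tester is seated. Next is the left support.

```bash

python3 -m crank '[{"x":-1.8,"y":-4.6,"z":0,"turn":0},{"x":-1.8,"y":-4.6,"z":0,"turn":0},{"x":-1.8,"y":-4.6,"z":0,"turn":0},{"x":-1.8,"y":-4.7,"z":0,"turn":0},{"x":0,"y":0,"z":2,"turn":0}]'|grep -E "pos|contact"
python3 -m crank '[{"x":0,"y":0,"z":4,"turn":0},{"x":0,"y":0,"z":4,"turn":0},{"x":0,"y":0,"z":2,"turn":0},{"x":0,"y":0,"z":0,"turn":0},{"x":0,"y":0,"z":0,"turn":0}]'|grep -E "pos|contact"
python3 -m crank '[{"x":0,"y":0,"z":0,"turn":0},{"x":0,"y":0,"z":0,"turn":0}]'|grep -E "pos|contact"; python3 look.py w9
```

```text
tool_pos: [0.6198, 0.1065, 0.208]
contact_force: [-0.5, 1.2, 0.2]
tool_pos: [0.6165, 0.112, 0.1063]
contact_force: [1.2, -0.9, -0.0]
tool_pos: [0.6187, 0.1122, 0.1099]
contact_force: [-0.3, -0.7, 0.3]
[0.61872406 0.11216533 0.10987097] [ 1.70203015e-03 -1.61798684e-04  9.99998532e-01  1.14043360e-04] [324.21061387 232.79489972]
```

View pics/w9.png

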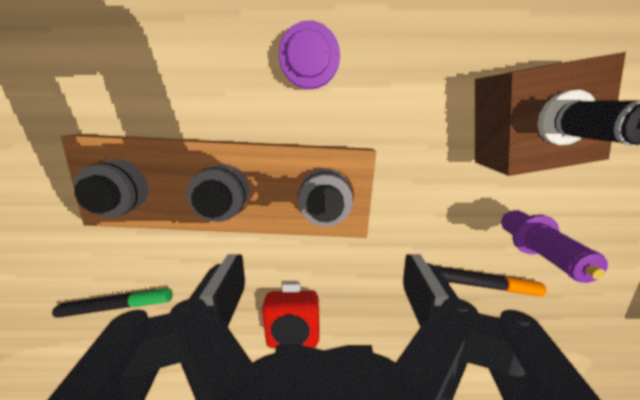

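The picture shows the left cap at (326,202), between the fingers, with the middle puck clear at (217,192).

```bash
python3 - <<'E'
from h import *
w=dict(np.load("pics/w9.npz"));print(plane(w,(326,202),.052))
E
python3 -m crank '[{"x":0.1,"y":0,"z":2.5,"turn":0},{"x":0,"y":0,"z":2.5,"turn":0},{"x":0,"y":0,"z":1.8,"turn":0},{"x":0,"y":0,"z":0,"turn":0},{"x":0,"y":0,"z":0,"turn":0}]'|grep -E "pos|contact"
python3 -m crank '[{"x":0,"y":0,"z":0.5,"turn":0},{"x":0,"y":0,"z":0.5,"turn":0},{"x":0,"y":0,"z":0.2,"turn":0},{"x":0,"y":0,"z":0,"turn":0},{"x":0,"y":0,"z":0,"turn":0}]'|grep -E "pos|contact"
python3 -m crank '[{"x":0,"y":0,"z":0,"turn":0},{"x":0,"y":0,"z":0,"turn":0}]'|grep -E "pos|contact"
```

```text
[0.61741012 0.11383568 0.052     ]
tool_pos: [0.617, 0.1121, 0.0406]
contact_force: [-0.4, -0.6, -0.4]
tool_pos: [0.6165, 0.112, 0.0278]
contact_force: [-0.2, 0.9, 0.4]
tool_pos: [0.6166, 0.112, 0.0279]
contact_force: [-0.2, -0.2, 0.3]
```

```bash

python3 -m crank '[{"x":-0.05,"y":0.1,"z":0.3,"turn":0},{"x":0,"y":0,"z":0.1,"turn":0},{"x":0,"y":0,"z":0,"turn":0}]'|grep -E "pos|contact"
python3 -m crank '[{"x":0,"y":0,"z":0,"turn":0},{"x":0,"y":0,"z":0,"turn":0},{"x":0,"y":0,"z":0,"turn":0},{"x":0,"y":0,"z":0,"turn":0},{"x":0,"y":0,"z":0,"turn":0}]' 0
python3 -m crank '[{"x":0,"y":0,"z":0,"turn":0},{"x":0,"y":0,"z":-1,"turn":0},{"x":0,"y":0,"z":-2,"turn":0},{"x":0,"y":0,"z":-4,"turn":0},{"x":0,"y":0,"z":-3,"turn":0}]' 
python3 -m crank '[{"x":0,"y":0,"z":0,"turn":0},{"x":0,"y":0,"z":0,"turn":0}]'; python3 look.py w10
```

```text
tool_pos: [0.6166, 0.113, 0.0232]
contact_force: [-0.7, -0.8, 0.4]
time: 27.75
tool_pos: [0.6171, 0.113, 0.024]
tool_rot: [0.0, -0.0, 1.0, 0.0]
contact_force: [0.7, 0.2, 1.4]
gripper_width: 0.145
grasp_force: 0.5
time: 28.25
tool_pos: [0.6173, 0.113, 0.1262]
tool_rot: [0.001, -0.0, 1.0, 0.0]
contact_force: [0.9, 0.4, 0.7]
gripper_width: -0.001
grasp_force: 0.0
time: 28.45
tool_pos: [0.6176, 0.113, 0.1253]
tool_rot: [0.001, -0.0, 1.0, 0.0]
contact_force: [-0.4, -0.5, -0.4]
gripper_width: 0.001
grasp_force: 0.0
[0.61761823 0.11304307 0.12530234] [ 1.24931378e-03 -1.06146218e-04  9.99999212e-01  6.72605359e-05] [324.19858058 232.77907701]
```

View pics/w10.png

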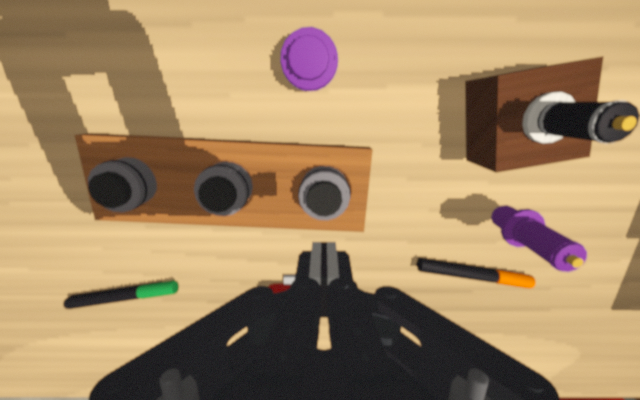

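The picture shows the fingers shut and empty. The left support is still in its nest at (324,195), so the pads missed or slid off. I'll check its position and height before trying again.

```bash
python3 - <<'E'
from h import *
w9=dict(np.load("pics/w9.npz"));w=dict(np.load("pics/w10.npz"));c=manip.camera_model("wrist")
print(manip.state()["time"])
p,d=manip.grab_frame("wrist");np.save("pics/d10.npy",d)
def pt(u,v):
    o,r=ray(c,(u,v));return (o+r*d[v,u]).round(4)   # depth along axis; ray dir has z=1 in cam
for n,(u,v) in dict(L=(324,198),M=(222,190),R=(116,185),purp=(305,58),rack=(270,165),table=(400,200),collar=(535,120),puckrim=(324,176)).items(): print(n,pt(u,v))
# extent of L puck above z=.035 
vv,uu=np.mgrid[150:235,280:370];P=np.array([pt(u,v) for u,v in zip(uu.ravel(),vv.ravel())])
for a,b in((.03,.046),(.046,.07)):
    k=P[(P[:,2]>a)&(P[:,2]<b)];print(a,len(k),k[:,:2].min(0),k[:,:2].max(0),np.median(k,0))
E
```

```text
28.5
L [0.6162 0.1129 0.0513]
M [0.6081 0.0204 0.0524]
R [ 0.6034 -0.0744  0.0526]
purp [0.4988 0.0974 0.0416]
rack [0.5915 0.0595 0.0221]
table [0.6355 0.1976 0.0008]
collar [0.5465 0.283  0.0607]
puckrim [0.5973 0.1129 0.0437]
0.03 1098 [0.5945 0.0876] [0.6444 0.1372] [0.6094 0.1129 0.0425]
0.046 1009 [0.6031 0.0963] [0.6359 0.1296] [0.6185 0.1129 0.0525]
```

The support is centred at (0.6195, 0.1125) and still seated. At 50 mm opening the pads stand farther back than the TCP, so they closed on the soft cap. I'll pre-set the opening and go lower.

```bash

python3 -m crank '[{"x":-0.2,"y":0,"z":0,"turn":0},{"x":0,"y":0,"z":0,"turn":0},{"x":0,"y":0,"z":0,"turn":0},{"x":0,"y":0,"z":0,"turn":0},{"x":0,"y":0,"z":0,"turn":0}]' 71
python3 -m crank '[{"x":0,"y":0,"z":3,"turn":0},{"x":0,"y":0,"z":3,"turn":0},{"x":0,"y":0,"z":3,"turn":0},{"x":0,"y":0,"z":0,"turn":0},{"x":0,"y":0,"z":0,"turn":0}]'|grep -E "pos|contact|width"
python3 -m crank '[{"x":0,"y":0,"z":0.5,"turn":0},{"x":0,"y":0,"z":0.5,"turn":0},{"x":0,"y":0,"z":0,"turn":0},{"x":0,"y":0,"z":0,"turn":0}]'|grep -E "pos|contact"
for k in 1 2 3; do python3 -m crank '[{"x":0,"y":0,"z":0.15,"turn":0},{"x":0,"y":0,"z":0,"turn":0}]'|grep -E "pos|contact";done
```

```text
time: 29.05
tool_pos: [0.6189, 0.113, 0.1235]
tool_rot: [-0.0, -0.0, 1.0, 0.0]
contact_force: [0.6, 0.3, -0.6]
gripper_width: 0.709
grasp_force: 0.0
tool_pos: [0.6187, 0.113, 0.0337]
contact_force: [0.3, 0.7, 0.7]
gripper_width: 0.715
tool_pos: [0.6192, 0.113, 0.0242]
contact_force: [-0.3, 0.9, -0.1]
tool_pos: [0.6189, 0.113, 0.0222]
contact_force: [0.2, -0.8, -0.6]
tool_pos: [0.6188, 0.113, 0.0205]
contact_force: [-0.9, 1.2, -0.2]
tool_pos: [0.6188, 0.113, 0.0189]
contact_force: [-1.2, -0.6, -0.2]
```

```bash

for k in 1 2 3 4; do python3 -m crank '[{"x":0,"y":0,"z":0.12,"turn":0},{"x":0,"y":0,"z":0,"turn":0},{"x":0,"y":0,"z":0,"turn":0}]'|grep -E "pos|contact";done
```

```text
tool_pos: [0.6189, 0.113, 0.018]
contact_force: [-0.6, -0.4, -0.2]
tool_pos: [0.6189, 0.113, 0.0167]
contact_force: [0.2, 0.2, 0.5]
tool_pos: [0.6189, 0.113, 0.0155]
contact_force: [-0.3, 0.2, -0.1]
tool_pos: [0.6189, 0.113, 0.0143]
contact_force: [0.8, 0.6, -0.3]
```

```bash

for k in 1 2 3; do python3 -m crank '[{"x":0,"y":0,"z":0,"turn":0},{"x":0,"y":0,"z":0,"turn":0}]' 0|grep -E "pos|contact|width|grasp";done
```

```text
tool_pos: [0.619, 0.1131, 0.0145]
contact_force: [0.3, -1.0, 0.5]
gripper_width: 0.381
grasp_force: 20.0
tool_pos: [0.6191, 0.113, 0.0147]
contact_force: [-1.0, -0.6, 1.7]
gripper_width: 0.358
grasp_force: 59.8
tool_pos: [0.6191, 0.1131, 0.0147]
contact_force: [-1.5, 1.3, 2.4]
gripper_width: 0.359
grasp_force: 60.1
```

```bash

python3 -m crank '[{"x":0,"y":0,"z":-0.5,"turn":0},{"x":0,"y":0,"z":-1,"turn":0},{"x":0,"y":0,"z":-1,"turn":0},{"x":0,"y":0,"z":-1,"turn":0},{"x":0,"y":0,"z":0,"turn":0}]' 
cat > dep.py <<'E'
from h import *
c=manip.camera_model("wrist");p,d=manip.grab_frame("wrist");s=manip.state();print(s["time"],s["tool_pos"])
M=c["world_to_cam"];vv,uu=np.mgrid[0:400,0:640]
C=np.stack([uu,vv,np.ones_like(uu)],-1)@np.linalg.inv(c["mtx"]).T*d[...,None]
P=(C-M[:3,3])@M[:3,:3]
cv2.imwrite("pics/dep.png",p[:,:,::-1]);np.save("pics/P.npy",P)
for n,y in(("L",.1125),("M",.0125),("R",-.0875)):
    k=(abs(P[...,0]-.614)<.04)&(abs(P[...,1]-y)<.032)&(d>0)
    q=P[k];t=q[(q[:,2]>.046)&(q[:,2]<.06)]
    b=q[(q[:,2]>.036)&(q[:,2]<.06)]
    print(n,len(q),"cap",len(t),t.mean(0).round(4) if len(t) else "","body",((b.min(0)+b.max(0))/2).round(4) if len(b) else "","med z",np.median(q[:,2]).round(4))
x,y=s["tool_pos"][:2]
k=(abs(P[...,0]-x)<.03)&(abs(P[...,1]-y)<.012)&(d>0)
print("under tool z hist",np.histogram(P[k][:,2],bins=np.arange(-.01,.2,.01))[0])
E
python3 dep.py
```

```text
time: 32.85
tool_pos: [0.6207, 0.1131, 0.0521]
tool_rot: [0.002, -0.0, 1.0, 0.0]
contact_force: [1.2, 0.3, -0.6]
gripper_width: 0.364
grasp_force: 60.0
32.9 [0.62000139 0.1130489  0.0510504 ]
L 27638 cap 282 [0.6007 0.1126 0.0559] body [0.6055 0.1133 0.0552] med z 0.1307
M 8293 cap 1986 [0.614  0.0147 0.0523] body [0.6151 0.0134 0.0453] med z 0.029
R 9288 cap 2207 [ 0.6099 -0.0834  0.052 ] body [ 0.6108 -0.0847  0.0456] med z 0.0341
under tool z hist [   0    0  574  163    0    0  161  183  878 1943  505    0    0    0
    0    0 1256 2782 1084    0]
```

The support is lifted about 36 mm, with the cap top at about 0.088. On to the tray.

```bash

python3 -m crank '[{"x":0,"y":0,"z":-2,"turn":0},{"x":0,"y":0,"z":-3,"turn":0},{"x":0,"y":0,"z":-3,"turn":0},{"x":0.5,"y":-2,"z":0,"turn":0},{"x":1.5,"y":-4,"z":0,"turn":0}]'|grep -E "pos|contact|width"
python3 -m crank '[{"x":1.5,"y":-4.1,"z":0,"turn":0},{"x":1.5,"y":-4.1,"z":0,"turn":0},{"x":1.5,"y":-4.1,"z":0,"turn":0},{"x":1.5,"y":-4.1,"z":0,"turn":0},{"x":1.5,"y":-4.1,"z":0,"turn":0}]'|grep -E "pos|contact|width"
python3 -m crank '[{"x":1.5,"y":-4.1,"z":0,"turn":0},{"x":1.5,"y":-4.1,"z":0,"turn":0},{"x":1.5,"y":-4.1,"z":0,"turn":0},{"x":1,"y":-2.5,"z":0,"turn":0},{"x":0,"y":0,"z":0,"turn":0}]'|grep -E "pos|contact|width"
python3 -m crank '[{"x":0,"y":0,"z":0,"turn":0},{"x":0,"y":0,"z":0,"turn":0},{"x":0,"y":0,"z":0,"turn":0}]'
python3 - <<'E'
from h import *
c=manip.camera_model("wrist");s=manip.state();p,d=manip.grab_frame("wrist")
M=c["world_to_cam"];vv,uu=np.mgrid[0:400,0:640]
P=(np.stack([uu,vv,np.ones_like(uu)],-1)@np.linalg.inv(c["mtx"]).T*d[...,None]-M[:3,3])@M[:3,:3]
k=(P[...,2]>.031)&(P[...,2]<.04)&(P[...,1]<-.2)&(P[...,1]>-.4)&(P[...,0]<.56)&(P[...,0]>.38)
print(np.percentile(P[k],[1,50,99],axis=0).round(3))
f=(P[...,2]>.002)&(P[...,2]<.009)&(abs(P[...,1]+.3)<.08)&(abs(P[...,0]-.47)<.08);print(np.percentile(P[f],[1,50,99],axis=0).round(3))
x,y=s["tool_pos"][:2];k=(abs(P[...,0]-x)<.03)&(abs(P[...,1]-y)<.012);print(x,y,s["tool_pos"][2],np.histogram(P[k][:,2],bins=np.arange(-.01,.3,.01))[0])
E
```

```text
tool_pos: [0.6003, 0.0541, 0.1311]
contact_force: [0.3, -0.3, -2.0]
gripper_width: 0.361
tool_pos: [0.5228, -0.1533, 0.129]
contact_force: [1.4, -0.4, -1.9]
gripper_width: 0.362
tool_pos: [0.4674, -0.3029, 0.1291]
contact_force: [-0.4, 0.5, -2.0]
gripper_width: 0.362
time: 34.7
tool_pos: [0.4694, -0.2989, 0.1292]
tool_rot: [-0.0, -0.001, 1.0, 0.0]
contact_force: [0.3, 0.8, -1.5]
gripper_width: 0.36
grasp_force: 60.2
[[ 0.396 -0.378  0.031]
 [ 0.429 -0.307  0.035]
 [ 0.544 -0.227  0.037]]
[[ 0.403 -0.372  0.004]
 [ 0.453 -0.305  0.006]
 [ 0.539 -0.233  0.008]]
0.4693816601329098 -0.2988685037346646 0.12920078064092658 [   0  963    0    0    0    0    0    0    0    0    0    0    0   19
  205  221  964 2263    0    0    0    0    0   36 1929 2588  562    0
    0    0]
```

```bash

python3 -m crank '[{"x":0,"y":-0.2,"z":3,"turn":0},{"x":0,"y":0,"z":3,"turn":0},{"x":0,"y":0,"z":3,"turn":0},{"x":0,"y":0,"z":1.5,"turn":0},{"x":0,"y":0,"z":0.7,"turn":0}]'|grep -E "pos|contact|width"
python3 -m crank '[{"x":0,"y":0,"z":0,"turn":0},{"x":0,"y":0,"z":0,"turn":0},{"x":0,"y":0,"z":0,"turn":0}]'|grep -E "pos|contact"
for k in 1 2 3 4 5; do python3 -m crank '[{"x":0,"y":0,"z":0.1,"turn":0},{"x":0,"y":0,"z":0,"turn":0}]'|grep -E "pos|contact";done
```

```text
tool_pos: [0.4683, -0.3007, 0.0156]
contact_force: [0.1, -0.3, -1.8]
gripper_width: 0.363
tool_pos: [0.4702, -0.303, 0.0193]
contact_force: [0.5, -0.0, -2.0]
tool_pos: [0.4694, -0.3024, 0.0171]
contact_force: [0.4, 0.2, -2.0]
tool_pos: [0.4689, -0.302, 0.0153]
contact_force: [-0.7, -0.5, -2.5]
tool_pos: [0.4689, -0.3019, 0.0142]
contact_force: [0.3, -0.7, -1.6]
tool_pos: [0.4689, -0.3019, 0.0132]
contact_force: [-0.2, 0.2, -1.7]
tool_pos: [0.4689, -0.3019, 0.0122]
contact_force: [-0.1, -0.4, -2.5]
```

```bash

for k in 1 2 3 4 5; do python3 -m crank '[{"x":0,"y":0,"z":0.1,"turn":0},{"x":0,"y":0,"z":0,"turn":0}]'|grep -E "pos|contact";done
```

```text
tool_pos: [0.4689, -0.302, 0.0112]
contact_force: [1.1, 0.5, -1.8]
tool_pos: [0.4689, -0.3019, 0.0102]
contact_force: [0.2, 0.2, -3.0]
tool_pos: [0.4689, -0.302, 0.0093]
contact_force: [-0.0, -0.5, -2.7]
tool_pos: [0.4691, -0.3021, 0.0084]
contact_force: [-0.6, -0.6, -2.0]
tool_pos: [0.4692, -0.3021, 0.0078]
contact_force: [-0.9, 0.6, 1.1]
```

Touchdown: force rises at TCP z of about 0.008, as expected. Release, withdraw and check everything.

```bash

python3 -m crank '[{"x":0,"y":0,"z":0,"turn":0},{"x":0,"y":0,"z":0,"turn":0},{"x":0,"y":0,"z":0,"turn":0},{"x":0,"y":0,"z":0,"turn":0},{"x":0,"y":0,"z":0,"turn":0}]' 100|grep -E "pos|contact|width"
python3 -m crank '[{"x":0,"y":0,"z":-2,"turn":0},{"x":0,"y":0,"z":-4,"turn":0},{"x":0,"y":0,"z":-5,"turn":0},{"x":0,"y":0,"z":-5,"turn":0},{"x":0,"y":0,"z":-4,"turn":0}]'|grep -E "pos|contact|width"
python3 -m crank '[{"x":4,"y":0,"z":0,"turn":0},{"x":0,"y":0,"z":0,"turn":0},{"x":0,"y":0,"z":0,"turn":0},{"x":0,"y":0,"z":0,"turn":0}]'|grep -E "time|pos|contact"
python3 - <<'E'
from h import *
def cloud(n):
    c=manip.camera_model(n);p,d=manip.grab_frame(n);M=c["world_to_cam"];vv,uu=np.mgrid[0:400,0:640]
    cv2.imwrite(f"pics/end_{n}.png",p[:,:,::-1])
    return p,d,(np.stack([uu,vv,np.ones_like(uu)],-1)@np.linalg.inv(c["mtx"]).T*d[...,None]-M[:3,3])@M[:3,:3]
p,d,P=cloud("wrist")
k=(abs(P[...,1]+.3)<.07)&(abs(P[...,0]-.47)<.07)&(P[...,2]>.03)&(P[...,2]<.06)&(d>0);q=P[k];print("puck",len(q),q.min(0),q.max(0))
p,d,P=cloud("top")
a=cv2.imread("pics/top0.png").astype(int);b=p[:,:,::-1].astype(int);df=(abs(a-b).sum(2)>90).astype(np.uint8)
cs=[cv2.boundingRect(c) for c in cv2.findContours(df,0,2)[0] if cv2.contourArea(c)>15];print(cs)
E
```

```text
tool_pos: [0.4691, -0.3021, 0.0074]
contact_force: [-0.4, -0.9, 0.2]
gripper_width: 0.998
tool_pos: [0.4695, -0.3024, 0.211]
contact_force: [0.4, -0.9, -0.6]
gripper_width: 1.005
time: 38.95
tool_pos: [0.4292, -0.3019, 0.2068]
contact_force: [0.7, -0.0, -0.0]
puck 1542 [ 0.40006685 -0.36857788  0.03006288] [ 0.53999349 -0.23000593  0.04759395]
[(57, 366, 148, 34), (235, 364, 108, 36), (393, 248, 15, 14), (350, 246, 189, 154), (223, 189, 15, 14), (230, 188, 15, 20)]
```

```bash
python3 -c "
from plant import manip
print(manip.job_done())"
```

```text
the job is handed in; nothing more can be done
None
```

The job is handed in at about 39 s, though no verdict came back. All three caps were pressed in order at about 5 N; the left one gave far more (roughly 1.0–1.3 mm per N), so its support is now in the middle of the scrap tray. The tester is back in its holder, and the last pictures showed the other two supports unmoved and no bystander shift where the arm did not block the view.

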